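Place the dish in the beam and click the filter slide into its notch

TASK

Push the closed specimen dish along the bench, without lifting or tipping it, until it stands wholly inside the ring mark in front of the lamp. Then grip the upright post of the filter slide and move the slide along its rail, away from the robot, until you feel its ball click into the one notch in the rail, and finish still gripping the post with the slide resting in that notch, so that it can be locked there. Leave the beaker, the jar and the slide box where they are.

Things in the scene. Friction and masses are not known exactly. Their poses are not given: they have to be found in the camera images.
- dish_centre (a point): Centre (half-way up, 13 mm above the bench) of the loose closed round specimen dish: steel bottom with a white lid, 90 mm in diameter, 26 mm high, 100 to 200 g, too wide to be grasped; it starts to the robot's left of the ring mark and slides freely on the bench
- ring_centre (a point): Centre, on the bench top, of the flat printed ring mark (black ring, inner diameter 116 mm, outer 128 mm, no height) where the dish must stand. Its axes are those of the lamp stand: x along the rail, away from the robot; y from the lamp towards the dish's side; z up. The stand's yaw differs from run to run
- post (a point): Centre of the upright black post on top of the filter slide's frame: 14 mm thick along the rail, 20 mm across, 42 mm high (108 to 150 mm above the bench). x axis along the rail, z up. The square frame below is 64 mm long along the rail, 8 mm thick, its top 108 mm above the bench. The lamp (124 mm high) begins 67 mm from the rail's middle line, on the -y side
- rail_near_end (a point): Middle of the top face of the aluminium rail at its end nearer the robot, 30 mm above the bench. The rail is 240 mm long and 46 mm wide and runs along this point's x axis. It is fixed
- slide (a joint): Travel of the filter slide in m: 0 at the stop nearer the robot, 0.12 at the far stop, growing along the rail's x. Starts at 0 to 0.03; rubs with about 1 N. The one notch lies somewhere from 0.055 to 0.10, unseen: coming from below, the slide is drawn forward over the last 7 mm with about 5 N, then past the middle it resists going on with about 6 to 11 N, and some 7 mm farther it is out again
- ball (a joint): Height in m of the sprung detent ball under the slide: about -0.001 while it runs on the plain track, about -0.0045 when it sits in the middle of the notch, -0.002 when about 3 mm off the middle
- beaker: Loose glass beaker, 70 mm across, 85 mm high; origin at the centre of its underside; leave it alone
- jar: Loose brown jar, 60 mm across, 100 mm high; origin at the centre of its underside; leave it alone
- slide_box: Loose grey and white flat box, 87 x 122 x 32 mm high; origin at the centre of its underside; leave it alone

How it is judged:
On the way, in this order (a step that is already met when the one before it is completed fails the run):
1. the dish stands still inside the ring mark (horizontal distance between dish_centre and ring_centre below 0.013 m and linear speed of dish below 0.02 m/s), for 0.2 s.
2. the filter slide's ball is in the notch (value of joint ball below -0.002 m and velocity of joint slide between -0.01 and 0.01 m/s), for 0.3 s.
At the end, for the whole second after the job is handed in: The slide is at rest with its ball in the notch (within about 3 mm of the notch's middle), the fingers still grip the post (contact force above 2 N, grasp point within 35 mm of the post's centre), and the dish stands flat on the bench, its centre within 13 mm of the ring's centre (all of step 2 and contact force between the fingers and slide above 2 N and distance between the grasp point and post below 0.035 m and horizontal distance between dish_centre and ring_centre below 0.013 m and height (world z) of dish_centre below 0.018 m and angle between dish_centre's own z axis and vertical below 0.1 rad); the arm keeps its last pose, push and grip.
It fails at once if the dish is lifted or tipped (height (world z) of dish_centre above 0.025 m or angle between dish_centre's own z axis and vertical above 0.25 rad).
It fails at once if the beaker, jar or slide box is disturbed (distance of any of beaker, jar, slide_box from where it was at the start of the episode above 0.02 m).
It also fails if it takes over 70 s, if anything falls off the work surface, if the arm or the gripper's body presses on something with over 40 N, if the wrist force passes 120 N, or if a joint passes its speed limit or range.

ROBOT

A 6-joint arm with a two-finger parallel gripper is mounted at the origin on the work surface. World frame = base frame: x ahead of the robot, y to its left, z up, the work surface at z = 0. Lengths are in m, angles in rad, forces in N, time in s.
With the tool pointing down it reaches from about 0.4 to 0.825 m from the base axis. Payload 7 kg.
Tool frame: the origin (TCP) lies between the finger pads; the fingertips stand 8 mm ahead of it and the grasp point (between the pads) lies 11 mm behind it; z points along the fingers, y is the direction in which the jaws open and shut (so a half turn about z gives the same grasp; the last joint's range is limited). The gripper opens to 88 mm and grips with 3 to 60 N. Pads are 19 mm wide; open, the fingers measure 130 mm over their backs; the gripper's body (78 mm by 193 mm) begins 47 mm behind the grasp point.
Start: joints at [-1.052, 0.359, 0.012, 0, -1.224, -0.288], TCP at [0.154, -0.657, 0.235] pointing down, gripper open.
Joint ranges: [-3.07, 3.07], [-1.43, 2.12], [-1.02, 1.25], [-3.03, 1.67], [-3.05, -0], [-3.03, 3.03]. Speed limits (rad/s): [2.39, 2.39, 3.01, 3.14, 3.14, 3.14].

INTERFACE

Orientations are given as a rotation vector (axis times angle).
In Python, from station import bot, cams gives the robot as it stands. The module is installed in compiled form; this text tells all that it offers.
- The arm moves only by the tool jog_arm, never from a script. Its argument "deltas" is text: rows parted by semicolons, each of 4 numbers parted by spaces: the shift along the tool's x, y, z in units of 40 mm (1.0 is 40 mm), then the turn about the tool's z in units of 8 degrees (1.0 is 8 degrees). In form: tx ty tz twist; .... A call has 1 to 12 rows; each row is the pose to reach, as a shift and turn from the pose commanded when the call began, along the tool's axes at that moment; what a row does not reach only later rows make up. A row lasts 1/8 s, in which the tool goes at most 62.5 mm and 10.7 degrees, less where a joint would pass 70% of its speed; a pose out of reach is approached as far as the arm can. A call with a gripper value outside its range is refused whole. "hand" is the opening, from 0 (shut) to 1 (fully open), set as the call begins (left out, the last holds). The fingers move at their own pace and stop on an object; the grip force is fixed at half the most. Time passes only in rows, so rows that repeat a pose let the fingers close. It gives the time, the measured TCP pose, the force and the opening at its end, in the units of the state.
- bot.get_obs(): the state, without advancing time (a new reading comes with each control period).
- cams.read_camera(name): name is "side" or "top" or "wrist"; returns the picture (400x640x3 uint8, red, green, blue); there is no depth.
- cams.camera_model(name): a dict with "camera_matrix" (3x3 intrinsics, pixels), "eye" and "attitude" of the camera in the world; the wrist camera has in their place "T_tool_cam" (4x4, takes a point from camera to tool coordinates, whose origin is the TCP and whose axes are the flange's). Camera axes: x right, y down, z forward; pixel columns grow to the right and rows downward; lengths in m; the calibration is good to about 2 mm. A picture is of the moment at which its call begins: read the wrist's pose just before it. camera_model takes no time and is no camera call.
- bot.sign_off(): hands the job in, once; it reports no verdict.
Trained networks look in the newest picture that a camera, given by its name, has taken for a name from the list of things; names that differ only in an ending like _2 or _b are one class to them, and where a whole thing is asked for, a point or a joint stands for the part that bears it (a point fixed in the world has none). Each returns a list of dicts, best first, with "confidence" (0 to 1); they miss things now and then, are a little off and sometimes report something else, mostly with a low value. They report only what shows in the picture. A call takes as long as a camera call.
- cams.look_for(label, camera): "centre" ([x, y, z] in m, in world coordinates, good to about 4 mm: the middle of the surface that is visible of it).
- cams.spot_point(label, camera): "centre" ([x, y, z] in m, in world coordinates, good to about 4 mm: a listed point, or the origin of a listed thing).
The state is a dict: "time": time; "qpos": joint angles; "dq": joint speeds; "tau": joint torques, N m; "position": TCP position; "orientation": TCP orientation; "force": force on the tool from outside, world axes, zero at the start; "ft_torque": the same for the moment, N m; "width": finger opening in m.
Only numpy, scipy, OpenCV 4.12 (cv2) and the standard library are available. Lean on these libraries where they do the work, as an engineer would, in place of code of your own. Each camera call takes 0.05 s, during which the arm holds its last target.

## Working session

There is one attempt and no reset: what is moved stays moved. The work goes in short steps, Python scripts to look and compute and a tool call to move; the robot and the scene stay as the last step left them, time stands still between calls to the robot, and variables do not carry over. Pictures are saved under pics/ and viewed, and the job is handed in when it is done.

Besides the shell and the picture viewer there is one more tool, called after ">>>" by a JSON object that holds its "op" and its "data", one argument or row to a line. jog_arm: Moves the arm, as the interface text tells. Its arguments: {"type":"object","properties":{"deltas":{"type":"string"},"hand":{"type":"number"}},"required":["deltas"]}

```bash
mkdir -p pics
python3 - <<'E'
from station import bot, cams
import cv2,numpy as np
o=bot.get_obs()
for k in ("time","position","orientation","force","width"): print(k,o[k])
for c in ("top","side"):
    im=cams.read_camera(c); cv2.imwrite(f"pics/{c}0.png",im[:,:,::-1])
    for l in ("dish_centre","ring_centre","post","rail_near_end","beaker","jar","slide_box"):
        print(c,l,[(np.round(d["centre"],4).tolist(),round(d["confidence"],2)) for d in cams.spot_point(l,c)[:2]])
    m=cams.camera_model(c);print(np.array(m["camera_matrix"]).tolist(),m["eye"],m["attitude"])
print(bot.get_obs()["time"])
E
```

```text
time 0.0
position [ 0.15425784 -0.65662567  0.23362445]
orientation [ 3.61453361e-01 -3.12037604e+00 -2.65298912e-03]
force [ 0.03289613 -0.3626537   0.30201492]
width 0.08746179065441154
top dish_centre [([0.4335, -0.1012, 0.0282], 0.7), ([0.4829, 0.2596, 0.0126], 0.68)]
top ring_centre [([0.573, 0.0295, -0.0029], 0.63)]
top post [([0.5184, -0.098, 0.1266], 0.79)]
top rail_near_end [([0.4341, -0.0988, 0.0309], 0.94)]
top beaker [([0.6773, -0.4241, -0.0033], 0.87), ([0.7483, 0.0707, 0.0009], 0.18)]
top jar [([0.7339, 0.2498, -0.0003], 0.92)]
top slide_box [([0.7512, 0.0748, 0.002], 0.75), ([0.5729, 0.0308, -0.0025], 0.31)]
[[446.3183399552397, 0.0, 322.1425198423623], [0.0, 446.3183399552397, 206.84815041986428], [0.0, 0.0, 1.0]] [ 0.5208498  -0.07303512  1.30649427] [-2.17414241  2.23447025 -0.0866924 ]
side dish_centre [([0.4792, 0.2652, 0.0139], 0.69), ([0.4335, -0.0996, 0.0291], 0.31)]
side ring_centre [([0.5711, 0.0297, -0.0005], 0.62)]
side post [([0.5197, -0.0999, 0.1303], 0.91)]
side rail_near_end [([0.432, -0.0993, 0.0297], 0.77)]
side beaker [([0.6788, -0.4238, 0.0014], 0.63), ([0.4816, 0.2648, 0.018], 0.48)]
side jar [([0.7362, 0.248, -0.0047], 0.91)]
side slide_box [([0.7498, 0.0724, -0.0006], 0.75)]
[[430.01833206237467, 0.0, 314.94806673359716], [0.0, 430.01833206237467, 195.85577105229265], [0.0, 0.0, 1.0]] [0.51384598 0.72339036 1.03551321] [-0.12682009  2.88651964 -1.10480402]
0.8
```

View pics/top0.png

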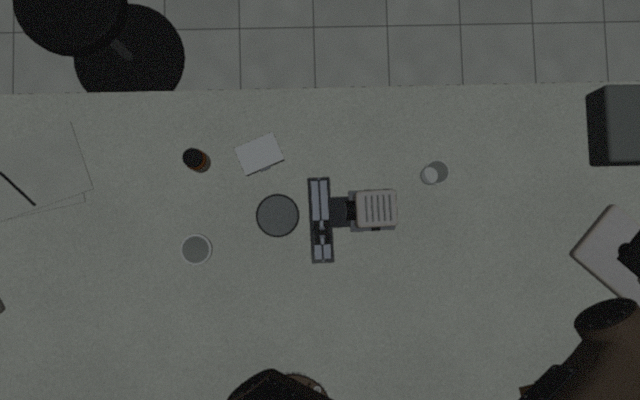

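View pics/side0.png

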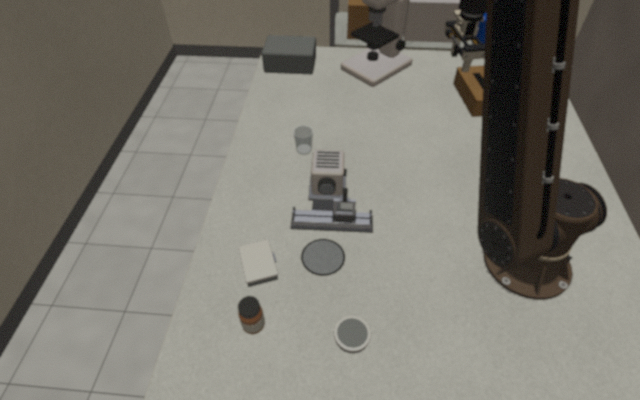

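The top view shows the dish at about (196,250), the ring at (278,215), the rail from (322,262) to (318,178), the slide near (321,230), the slide box at (260,153), the jar at (197,159) and the beaker at (434,173). Next I'll refine these by projection.

```bash
cat > h.py <<'E'
import numpy as np, cv2
from station import bot, cams
from scipy.spatial.transform import Rotation as R
def cam(c):
    m=cams.camera_model(c); 
    if "eye" in m: return np.array(m["camera_matrix"]),np.array(m["eye"]),(R.from_rotvec(m["attitude"]).as_matrix() if np.size(m["attitude"])==3 else np.array(m["attitude"]))
    o=bot.get_obs(); Rt=R.from_rotvec(o["orientation"]).as_matrix(); T=np.array(m["T_tool_cam"])
    return np.array(m["camera_matrix"]), np.array(o["position"])+Rt@T[:3,3], Rt@T[:3,:3]
def proj(c,p,k=None):
    K,e,A=k or cam(c); q=(A.T@(np.atleast_2d(p)-e).T); u=K@q; return (u[:2]/u[2]).T
def unproj(c,uv,z,k=None):
    K,e,A=k or cam(c); uv=np.atleast_2d(uv); d=(A@np.linalg.inv(K)@np.c_[uv,np.ones(len(uv))].T).T
    return e+d*((z-e[2])/d[:,2])[:,None]
def stretch(im):
    f=im.astype(float); f=(f-f.min())/(np.percentile(f,99.5)-f.min()); return (np.clip(f,0,1)**.7*255).astype(np.uint8)
E
python3 - <<'E'
from h import *
im=cv2.imread("pics/top0.png")
c=im[125:285,170:410]; c=cv2.resize(stretch(c),None,fx=3.3,fy=3.3,interpolation=cv2.INTER_CUBIC); cv2.imwrite("pics/top0c.png",c)
k=cam("top")
print(proj("top",[[.481,.262,.026],[.572,.03,0],[.433,-.099,.03],[.519,-.099,.15]],k))
E
```

```text
[[194.55566104 249.08927709]
 [276.38273728 215.20731905]
 [322.04946284 262.39384241]
 [322.15182794 232.17447318]]
```

View pics/top0c.png

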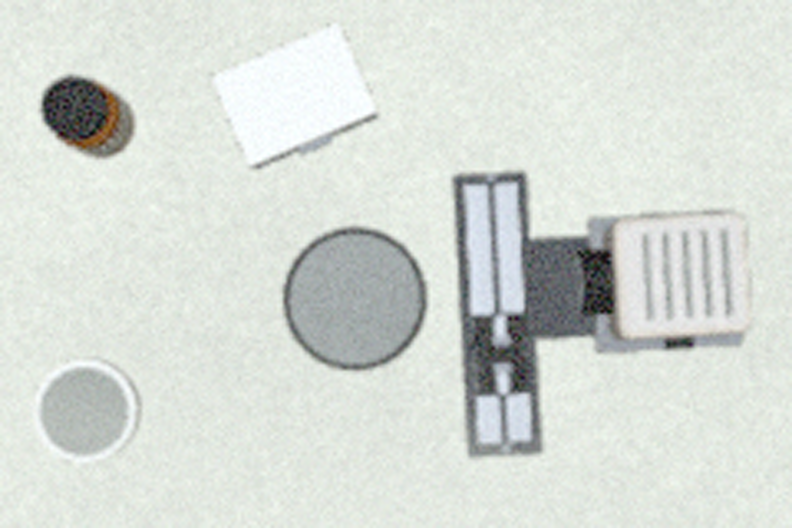

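Run:
```python
from h import *
k=cam("top")
f=lambda u,v:(u/3.3+170-.35,v/3.3+125-.35)
print("ring",unproj("top",f(356,298),0,k),"dish",unproj("top",f(86,410),.026,k))
a=unproj("top",f(506,453.5),.03,k)[0];b=unproj("top",f(489.5,175),.03,k)[0];print("rail",a,b,np.linalg.norm(b-a),np.degrees(np.arctan2(*(b-a)[1::-1])))
# side
im=cv2.imread("pics/side0.png");g=stretch(im[190:370,230:400]);cv2.imwrite("pics/side0c.png",cv2.resize(g,None,fx=3.3,fy=3.3,interpolation=cv2.INTER_CUBIC))
for n in ["jar","slide_box","beaker"]: pass
```

```text
ring [[0.5726527  0.02664158 0.        ]] dish [[0.48146314 0.25873323 0.026     ]]
rail [ 0.4338258  -0.10168233  0.03      ] [ 0.67550702 -0.09408932  0.03      ] 0.24180047375166983 1.7994966512743484
```

View pics/side0c.png

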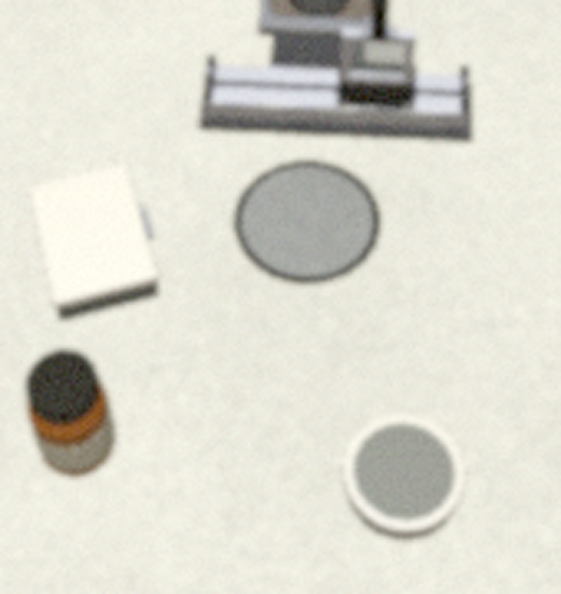

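```bash
cat >> h.py <<'E'
def units(pts,yaws=None):
    """world TCP targets -> rows; yaw of tool x in deg"""
    o=bot.get_obs(); p=np.array(o["position"]); Rt=R.from_rotvec(o["orientation"]).as_matrix()
    y0=np.degrees(np.arctan2(Rt[1,0],Rt[0,0]))
    print("t",round(o["time"],2),"p",p.round(4),"yaw",round(y0,2),"zaxis",Rt[:,2].round(3),"F",np.round(o["force"],2),"w",round(o["width"],4))
    for i,q in enumerate(pts):
        s=Rt.T@(np.array(q)-p)/.04
        tw=0 if yaws is None else -((yaws[i]-y0+180)%360-180)/8
        print(s.round(3),round(tw,3))
E
python3 - <<'E'
from h import *
k=cam("side"); f=lambda u,v:(u/3.3+230-.35,v/3.3+190-.35)
print("ring",unproj("side",f(308,221.5),0,k),"dish",unproj("side",f(404.5,473),.026,k))
u=-68.6
units([(.40,-.35,.25),(.52,-.12,.25),(.50,.15,.25),(.451,.338,.15),(.451,.338,.014)],[u]*5)
E
```

```text
ring [[0.57223474 0.03097739 0.        ]] dish [[0.48129781 0.26428922 0.026     ]]
t 0.8 p [ 0.1544 -0.6571  0.2346] yaw -166.78 zaxis [ 0. -0. -1.] F [ 0.16  0.33 -0.13] w 0.0876
[-7.734  6.069 -0.385] -12.272
[-11.969  10.98   -0.386] -12.272
[-13.027  17.665  -0.386] -12.272
[-12.91   22.521   2.114] -12.272
[-12.91   22.521   5.514] -12.272
```

>>> {"op": "jog_arm", "data": {
  "deltas": "-1.1 0.87 -0.4 -1; -2.2 1.74 -0.4 -2; -3.3 2.6 -0.4 -3; -4.4 3.47 -0.4 -4; -5.5 4.33 -0.4 -5; -6.6 5.2 -0.4 -6; -7.73 6.07 -0.4 -7; -8.6 7 -0.4 -8; -9.45 8 -0.4 -9; -10.3 9 -0.4 -10; -11.1 10 -0.4 -11.1; -12 11 -0.4 -12.27",
  "hand": 0.68
}}

```text
time: 2.3
position: [0.5215, -0.1173, 0.251]
orientation: [-2.599, 1.763, -0.001]
force: [0.2, -0.2, -0.5]
width: 0.0595
```

Run:
```python
from h import *
u=-68.6
units([(.50,.15,.25),(.451,.338,.25),(.451,.338,.014)],[u]*3)
```

```text
t 2.3 p [ 0.5215 -0.1173  0.251 ] yaw -68.31 zaxis [ 0.001  0.    -1.   ] F [ 0.22 -0.24 -0.52] w 0.0595
[-6.409 -1.971  0.026] 0.037
[-11.229  -2.57    0.025] 0.037
[-11.231  -2.565   5.925] 0.037
```

>>> {"op": "jog_arm", "data": {
  "deltas": "-1.3 -0.4 0 0; -2.6 -0.8 0 0; -3.9 -1.2 0 0; -5.2 -1.6 0 0; -6.4 -1.97 0 0; -7.7 -2.15 0 0.03; -9 -2.3 0 0.03; -10.2 -2.45 0 0.03; -11.2 -2.57 0.5 0.03; -11.23 -2.57 1.8 0.03; -11.23 -2.57 3 0.03; -11.23 -2.57 3.6 0.03"
}}

```text
time: 3.8
position: [0.4519, 0.3359, 0.104]
orientation: [2.589, -1.774, -0.001]
force: [0.0, 0.3, 1.6]
width: 0.0598
```

Run:
```python
from h import *
im=cams.read_camera("wrist"); cv2.imwrite("pics/w1.png",stretch(im[:,:,::-1]))
im=cams.read_camera("top"); cv2.imwrite("pics/t1.png",cv2.resize(stretch(im[125:285,170:410,::-1]),None,fx=3.3,fy=3.3,interpolation=cv2.INTER_CUBIC))
units([(.451,.338,.014)],[-68.6])
```

```text
t 3.9 p [0.4517 0.3353 0.1038] yaw -68.87 zaxis [-0.003 -0.004 -1.   ] F [-0.53 -1.    0.56] w 0.0596
[-0.074 -0.018  2.245] -0.034
```

View pics/w1.png

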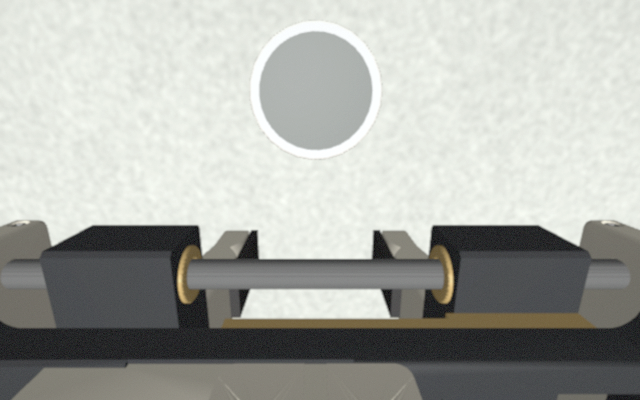

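View pics/t1.png

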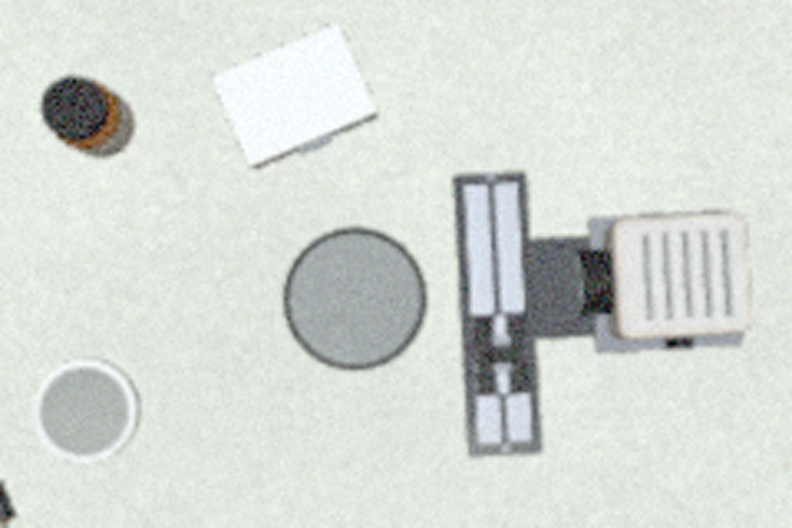

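The wrist view shows the dish at (316,90), centred between the fingertips (columns 257 and 374). The top view shows nothing else has changed. I'll check the dish position from the wrist camera, then lower.

Run:
```python
from h import *
im=cams.read_camera("wrist"); g=cv2.cvtColor(im,cv2.COLOR_RGB2GRAY)
k=cam("wrist")
t=((g.astype(int)>np.percentile(g[:200],97))*255).astype(np.uint8)
g2=stretch(im).min(2)
_,b=cv2.threshold(cv2.medianBlur(g2,5)[:210],248,255,0)
cs=max(cv2.findContours(b,0,1)[0],key=cv2.contourArea);e=cv2.fitEllipse(cs);print(e)
# refine: fit circle in world at z=.026
w=unproj("wrist",cs[:,0,:].astype(float),.026,k)[:,:2]
A=np.c_[2*w,np.ones(len(w))];s=np.linalg.lstsq(A,(w**2).sum(1),rcond=None)[0];print(s[:2],np.sqrt(s[2]+s[0]**2+s[1]**2))
print([(d["centre"],d["confidence"]) for d in cams.spot_point("dish_centre","wrist")[:2]])
units([(.451,.338,.014)],[-68.6])
```

```text
((314.46466064453125, 90.12547302246094), (128.51141357421875, 134.94935607910156), 179.32989501953125)
[0.48135434 0.26233894] 0.043523897306921945
[([0.4803, 0.2616, 0.0112], 0.57)]
t 4.0 p [0.4533 0.337  0.1071] yaw -68.84 zaxis [ 0. -0. -1.] F [0.24 0.83 0.65] w 0.0593
[-0.044  0.045  2.327] -0.03
```

>>> {"op": "jog_arm", "data": {
  "deltas": "0 0 0.8 0.03; 0 0 1.6 0.03; 0 0 2.1 0.03; 0 0 2.3 0.03; 0 0 2.3 0.03; 0.4 0 2.3 0.03; 0.7 0 2.3 0.03; 0.9 0 2.3 0.03; 1.1 0 2.3 0.03; 1.3 0 2.3 0.03; 1.5 0 2.3 0.03; 1.5 0 2.3 0.03"
}}

```text
time: 5.5
position: [0.4747, 0.2802, 0.0145]
orientation: [2.587, -1.782, -0.0]
force: [0.9, 1.0, -0.2]
width: 0.0596
```

```bash
cat > dish.py <<'E'
from h import *
def dish():
    o=bot.get_obs(); k=cam("wrist"); im=cams.read_camera("wrist")
    cv2.imwrite("pics/w_%d.png"%int(o["time"]*100),stretch(im[:,:,::-1]))
    for l in ("dish_centre","ring_centre"):
        for c in ("top","side","wrist"):
            if c!="wrist": cams.read_camera(c)
            print(l,c,[(np.round(d["centre"],4),round(d["confidence"],2)) for d in cams.spot_point(l,c)[:1]])
E
python3 - <<'E'
from h import *
im=cams.read_camera("wrist"); cv2.imwrite("pics/w2.png",stretch(im[:,:,::-1]))
print([(d["centre"],d["confidence"]) for d in cams.spot_point("dish_centre","wrist")[:2]])
units([(.5567,.0692,.014)],[-68.63])
E
```

```text
[([0.491, 0.2412, 0.0103], 0.93)]
t 5.6 p [0.4745 0.2806 0.0144] yaw -69.11 zaxis [-0. -0. -1.] F [ 0.33  0.82 -0.31] w 0.0598
[ 5.67  -0.036  0.012] -0.06
```

View pics/w2.png

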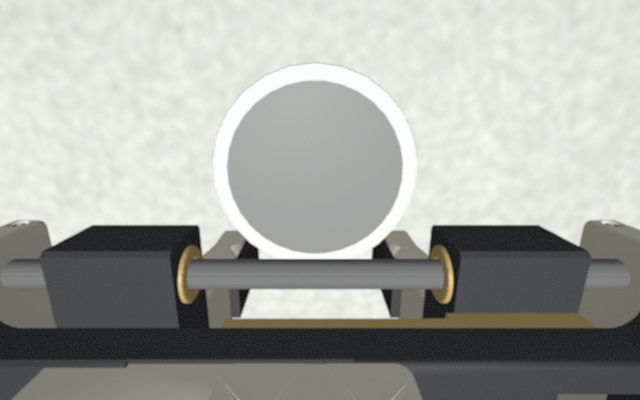

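The dish is nested evenly against both fingertips, with its centre at (315,165). The network puts it 43 mm ahead of the TCP, as expected. Pushing on.

>>> {"op": "jog_arm", "data": {
  "deltas": "0.2 0 0 0; 0.5 0 0 -0.05; 1 0 0 -0.05; 1.5 0 0 -0.05; 2 -0.01 0 -0.05; 2.5 -0.01 0 -0.05; 3 -0.01 0 -0.05; 3.5 -0.02 0 -0.05; 4 -0.02 0 -0.05; 4.5 -0.03 0 -0.05; 4.8 -0.03 0 -0.05; 5 -0.03 0 -0.05"
}}

```text
time: 7.1
position: [0.5473, 0.0936, 0.0146]
orientation: [2.593, -1.773, -0.0]
force: [-0.3, -0.3, 0.8]
width: 0.0594
```

```bash
python3 - <<'E'
from dish import *
dish()
im=cams.read_camera("side"); cv2.imwrite("pics/s3.png",cv2.resize(stretch(im[150:370,200:420,::-1]),None,fx=2.7,fy=2.7,interpolation=cv2.INTER_CUBIC))
units([(.5567,.0692,.014)],[-68.63])
E
ls pics
```

```text
dish_centre top [(array([0.5659, 0.0521, 0.0108]), 0.67)]
dish_centre side [(array([0.5655, 0.0526, 0.0159]), 0.6)]
dish_centre wrist [(array([0.5644, 0.0536, 0.0134]), 0.95)]
ring_centre top [(array([ 0.5726,  0.0246, -0.001 ]), 0.56)]
ring_centre side []
ring_centre wrist []
t 7.7 p [0.547  0.0947 0.0146] yaw -68.67 zaxis [ 0.  0. -1.] F [-0.36  0.19  0.18] w 0.0595
[0.681 0.006 0.014] -0.005
s3.png
side0.png
side0c.png
t1.png
top0.png
top0c.png
w1.png
w2.png
w_710.png
```

View pics/s3.png

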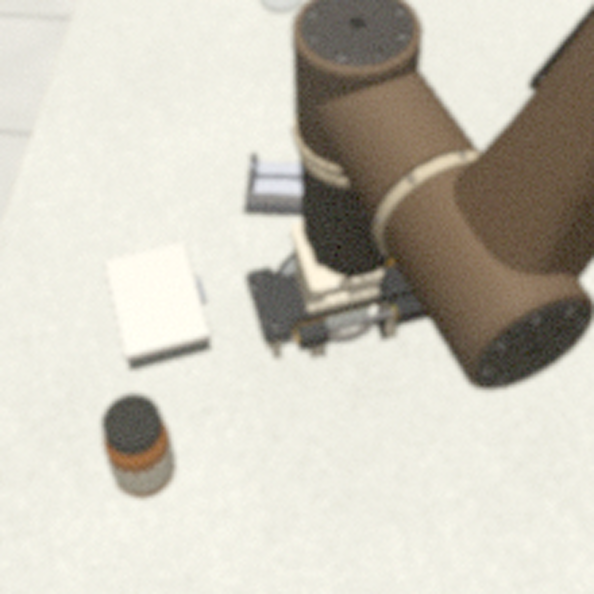

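Dish is now about 25 mm short. In the side view the gripper hides it; the box and jar haven't moved. Finish the push slowly.

>>> {"op": "jog_arm", "data": {
  "deltas": "0.15 0 0 0; 0.3 0 0 0; 0.45 0 0 0; 0.55 0 0 0; 0.6 0 0 0; 0.64 0 0 0; 0.64 0 0 0; 0.64 0 0 0"
}}

```text
time: 8.7
position: [0.5563, 0.0706, 0.0145]
orientation: [2.594, -1.772, -0.0]
force: [0.5, 0.1, 0.5]
width: 0.0595
```

Run:
```python
from h import *
im=cams.read_camera("wrist"); cv2.imwrite("pics/w4.png",stretch(im[:,:,::-1]))
print([(d["centre"],d["confidence"]) for d in cams.spot_point("dish_centre","wrist")[:2]])
units([(.5567,.0692,.014)],[-68.63])
```

```text
[([0.5724, 0.0332, 0.0088], 0.97)]
t 8.8 p [0.5563 0.0706 0.0145] yaw -68.69 zaxis [-0. -0. -1.] F [-0.88  0.38  0.6 ] w 0.0594
[0.037 0.003 0.013] -0.007
```

View pics/w4.png

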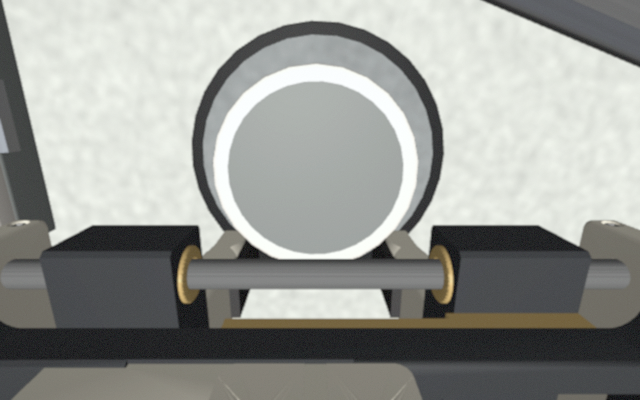

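The wrist view shows the ring as a dark circle from about column 193 to 443, with its top at row 21. The dish sits at (315,165). I'll fit both circles.

Run:
```python
from h import *
k=cam("wrist"); g=cv2.cvtColor(cv2.imread("pics/w4.png"),cv2.COLOR_BGR2GRAY)
# radial search from the dish image centre, upper half
def fit(w):
    A=np.c_[2*w,np.ones(len(w))];s=np.linalg.lstsq(A,(w**2).sum(1),rcond=None)[0];return s[:2],np.sqrt(s[2]+s[0]**2+s[1]**2)
ro=[];li=[]
for a in np.radians(np.arange(185,356,5)):
    r=np.arange(60,170,.5);x=316+r*np.cos(a);y=160+r*np.sin(a)
    ok=(y>=0)&(x>0)&(x<640); v=cv2.remap(cv2.GaussianBlur(g,(0,0),1),x[ok].astype(np.float32)[None],y[ok].astype(np.float32)[None],1)[0].astype(int); r=r[ok]
    d=np.diff(v); 
    # inner ring edge: strongest drop with dark following; outer: strongest rise into bright
    dark=np.where(v<90)[0]; br=np.where(v>240)[0]; br=br[r[br]<115]
    if len(dark) and r[dark[-1]]<150: ro.append((316+r[dark[-1]]*np.cos(a),160+r[dark[-1]]*np.sin(a)))
    if len(br): li.append((316+r[br[-1]]*np.cos(a),160+r[br[-1]]*np.sin(a)))
rc=fit(unproj("wrist",ro,0.,k)[:,:2]); dc=fit(unproj("wrist",li,.026,k)[:,:2])
print("ring",rc,len(ro),"dish",dc,len(li),"ring-dish",rc[0]-dc[0])
```

```text
ring (array([0.57129785, 0.02860876]), np.float64(0.06324397868851693)) 35 dish (array([0.57171885, 0.0308169 ]), np.float64(0.04361035415645416)) 35 ring-dish [-0.000421   -0.00220814]
```

Circle fits match the known radii and put the dish 2 mm from the ring's centre. Now retreat and rise towards the post, opening the gripper.

Run:
```python
from h import *
units([(.5563-.0219,.0706+.0559,.0145),(.5563-.0219,.0706+.0559,.25),(.519,0.0,.25),(.519,-.099,.25)],[-68.63,-68.63,-88.2,-88.2])
```

```text
t 8.8 p [0.5563 0.0706 0.0145] yaw -68.69 zaxis [-0. -0. -1.] F [-0.88  0.38  0.6 ] w 0.0594
[-1.5e+00  2.0e-03  1.0e-03] -0.007
[-1.500e+00  3.000e-03 -5.887e+00] -0.007
[ 1.306  1.511 -5.887] 2.439
[ 3.612  2.41  -5.886] 2.439
```

>>> {"op": "jog_arm", "data": {
  "deltas": "-0.4 0 0 0; -1 0 0 0; -1.5 0 0 0; -1.6 0 -0.6 0; -1.6 0 -2 0; -1.6 0 -3.4 0; -1.6 0 -4.7 0; -1.5 0 -5.88 0.3; -0.5 0.5 -5.88 1.2; 0.5 1.1 -5.88 2; 1.3 1.51 -5.88 2.44; 1.3 1.51 -5.88 2.44"
}}

```text
time: 10.3
position: [0.5182, -0.001, 0.2499]
orientation: [-2.253, 2.19, -0.0]
force: [0.2, 0.9, 0.5]
width: 0.0592
```

Run:
```python
from h import *
k=cam("wrist");im=cams.read_camera("wrist"); cv2.imwrite("pics/w5.png",stretch(im[:,:,::-1]))
for l in ("post","rail_near_end","dish_centre","ring_centre"):
    print(l,[(np.round(d["centre"],4),round(d["confidence"],2)) for d in cams.spot_point(l,"wrist")[:2]])
print(proj("wrist",[[.519,-.099,.15],[.572,.029,0],[.433,-.1,.03]],k))
units([(.519,-.099,.25)],[-88.2])
```

```text
post [(array([ 0.519 , -0.1006,  0.1319]), 0.64)]
rail_near_end [(array([ 0.4342, -0.0985,  0.0299]), 0.93)]
dish_centre [(array([0.5705, 0.0337, 0.0104]), 0.7)]
ring_centre []
[[317.42297063  67.6461919 ]
 [271.8629573  188.08257263]
 [396.29087389  82.25292101]]
t 10.55 p [0.5191 0.0011 0.2497] yaw -88.14 zaxis [-0.  0. -1.] F [-1.26  0.56 -0.11] w 0.0595
[ 2.502  0.084 -0.008] 0.008
```

View pics/w5.png

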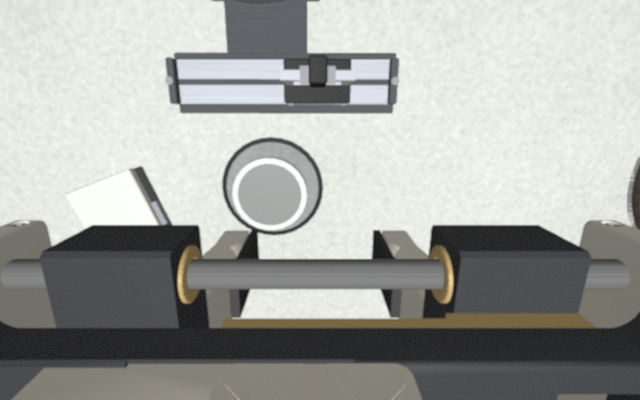

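The post is at (318,68) in the wrist view, matching the projection (317,68), and the rail is horizontal, so the yaw is right. The dish is inside the ring at (270,189). Moving over the post and descending.

>>> {"op": "jog_arm", "data": {
  "deltas": "0.6 0.03 0 0; 1.4 0.05 0 0; 2.1 0.06 0 0; 2.5 0.06 0 0; 2.5 0.06 0.6 0; 2.5 0.06 1.2 0; 2.5 0.06 1.2 0"
}}

```text
time: 11.42
position: [0.5187, -0.0995, 0.2002]
orientation: [2.254, -2.184, -0.004]
force: [-0.1, -0.9, 0.2]
width: 0.0595
```

Run:
```python
from h import *
im=cams.read_camera("wrist"); cv2.imwrite("pics/w6.png",stretch(im[:,:,::-1]))
im=cams.read_camera("side"); cv2.imwrite("pics/s6.png",cv2.resize(stretch(im[150:300,250:420,::-1]),None,fx=4,fy=4,interpolation=cv2.INTER_CUBIC))
units([(.519,-.0995,.123)],[-88.2])
```

```text
t 11.53 p [ 0.5202 -0.0995  0.2024] yaw -88.17 zaxis [ 0. -0. -1.] F [ 0.09  0.03 -0.38] w 0.0596
[-0.002  0.031  1.985] 0.004
```

View pics/w6.png

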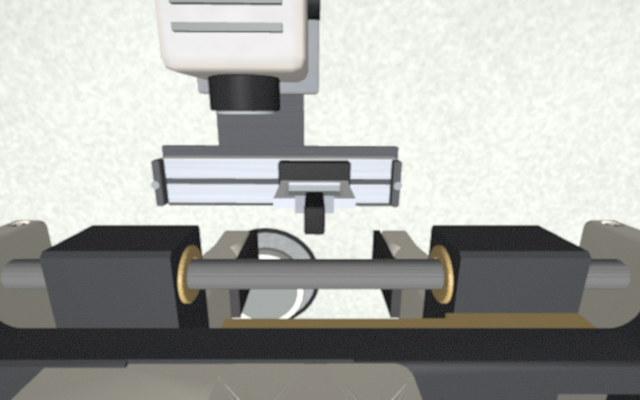

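View pics/s6.png

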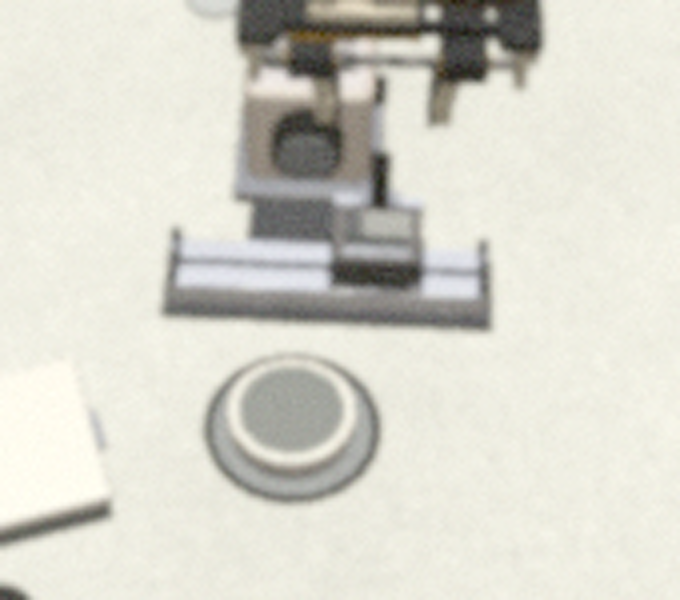

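The side view shows the dish well inside the ring (lid about (292,408), ring about (292,428), as expected for a 26 mm raised lid). The post lies midway between the fingers, at wrist column 314. Descend, then close.

>>> {"op": "jog_arm", "data": {
  "deltas": "0 0.03 0.5 0; 0 0.03 1 0; 0 0.03 1.5 0; 0 0.03 1.9 0; 0 0.03 1.95 0; 0 0.03 1.95 0"
}}

```text
time: 12.28
position: [0.519, -0.0998, 0.1244]
orientation: [-2.256, 2.186, -0.001]
force: [-0.1, -0.1, 0.8]
width: 0.0593
```

>>> {"op": "jog_arm", "data": {
  "deltas": "0 0 0 0; 0 0 0 0; 0 0 0 0; 0 0 0 0; 0 0 0 0; 0 0 0 0; 0 0 0 0",
  "hand": 0
}}

```text
time: 13.15
position: [0.5183, -0.0999, 0.1238]
orientation: [2.255, -2.187, -0.0]
force: [-1.2, 0.7, 2.2]
width: 0.0137
```

Run:
```python
from h import *
im=cams.read_camera("wrist"); cv2.imwrite("pics/w7.png",stretch(im[:,:,::-1]))
units([(.519,-.0995,.123)],[-88.2])
```

```text
t 13.2 p [ 0.5183 -0.0999  0.1238] yaw -88.23 zaxis [-0.  0. -1.] F [-0.24  0.54  2.38] w 0.0139
[-0.009 -0.018  0.02 ] -0.003
```

View pics/w7.png

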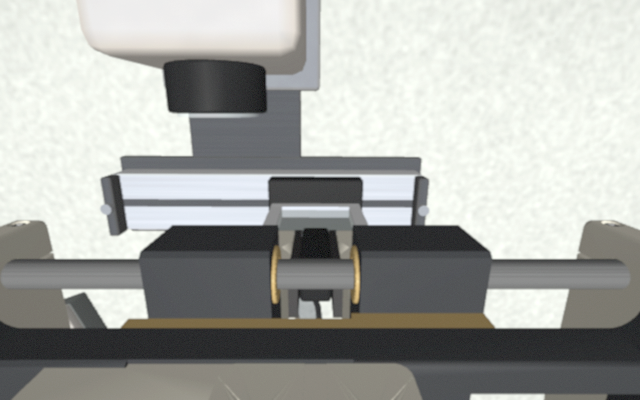

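Gripped: the opening is 14 mm, the post's thickness. Now slide along the rail (tool −y is away from the robot), feeling the force.

>>> {"op": "jog_arm", "data": {
  "deltas": "0 -0.1 0 0; 0 -0.2 0 0; 0 -0.3 0 0; 0 -0.4 0 0; 0 -0.4 0 0"
}}

```text
time: 13.82
position: [0.5347, -0.0994, 0.1238]
orientation: [-2.256, 2.187, -0.0]
force: [0.4, -0.1, 0.9]
width: 0.0139
```

>>> {"op": "jog_arm", "data": {
  "deltas": "0 -0.05 0 0; 0 -0.1 0 0; 0 -0.1 0 0"
}}

```text
time: 14.2
position: [0.5383, -0.0993, 0.1238]
orientation: [2.255, -2.186, -0.0]
force: [-2.5, -0.5, 4.2]
width: 0.014
```

>>> {"op": "jog_arm", "data": {
  "deltas": "0 -0.05 0 0; 0 -0.08 0 0; 0 -0.08 0 0"
}}

```text
time: 14.58
position: [0.5413, -0.0993, 0.1238]
orientation: [2.255, -2.186, -0.001]
force: [-3.4, -0.9, 3.9]
width: 0.0141
```

>>> {"op": "jog_arm", "data": {
  "deltas": "0 -0.05 0 0; 0 -0.08 0 0; 0 -0.08 0 0"
}}

```text
time: 14.95
position: [0.5446, -0.0992, 0.1238]
orientation: [2.255, -2.186, -0.001]
force: [-3.3, -0.9, 4.0]
width: 0.0139
```

>>> {"op": "jog_arm", "data": {
  "deltas": "0 -0.05 0 0; 0 -0.08 0 0; 0 -0.08 0 0"
}}

```text
time: 15.32
position: [0.5482, -0.0991, 0.1238]
orientation: [2.256, -2.187, 0.0]
force: [-1.9, 0.0, 4.1]
width: 0.0142
```

>>> {"op": "jog_arm", "data": {
  "deltas": "0 -0.05 0 0; 0 -0.08 0 0; 0 -0.08 0 0"
}}

```text
time: 15.7
position: [0.5524, -0.0989, 0.1238]
orientation: [-2.255, 2.186, -0.002]
force: [1.8, -2.2, -0.3]
width: 0.0137
```

>>> {"op": "jog_arm", "data": {
  "deltas": "0 -0.05 0 0; 0 -0.08 0 0; 0 -0.08 0 0"
}}

```text
time: 16.08
position: [0.555, -0.0988, 0.1238]
orientation: [-2.255, 2.186, -0.001]
force: [2.0, -2.6, 0.1]
width: 0.014
```

The force has turned positive, so the slide is being drawn into the notch. Smaller steps.

>>> {"op": "jog_arm", "data": {
  "deltas": "0 -0.04 0 0; 0 -0.04 0 0"
}}

```text
time: 16.32
position: [0.5557, -0.0988, 0.1238]
orientation: [2.255, -2.186, -0.001]
force: [-1.5, -3.0, 3.9]
width: 0.0138
```

>>> {"op": "jog_arm", "data": {
  "deltas": "0 -0.04 0 0; 0 -0.04 0 0"
}}

```text
time: 16.58
position: [0.5562, -0.0988, 0.1238]
orientation: [2.254, -2.186, -0.003]
force: [-6.7, -1.7, 8.4]
width: 0.0139
```

>>> {"op": "jog_arm", "data": {
  "deltas": "0 -0.04 0 0; 0 -0.04 0 0"
}}

```text
time: 16.82
position: [0.5565, -0.0988, 0.1238]
orientation: [2.253, -2.185, -0.005]
force: [-11.0, -1.1, 11.6]
width: 0.0138
```

It was drawn in, then resisted strongly at about x=0.556: the notch. Ease back the surplus push.

>>> {"op": "jog_arm", "data": {
  "deltas": "0 0.06 0 0; 0 0.1 0 0; 0 0.1 0 0; 0 0.1 0 0; 0 0.1 0 0; 0 0.1 0 0; 0 0.1 0 0"
}}

```text
time: 17.7
position: [0.5556, -0.0988, 0.1238]
orientation: [-2.256, 2.186, -0.001]
force: [3.2, -4.8, 0.5]
width: 0.0137
```

Run:
```python
from h import *
for c in ("top","side"):
    im=cams.read_camera(c); cv2.imwrite(f"pics/f_{c}.png",stretch(im[:,:,::-1]))
    for l in ("dish_centre","ring_centre","post","rail_near_end"):
        print(c,l,[(np.round(d["centre"],4),round(d["confidence"],2)) for d in cams.spot_point(l,c)[:2]])
im=cams.read_camera("wrist"); cv2.imwrite("pics/f_w.png",stretch(im[:,:,::-1]))
units([(.5555,-.099,.123)],[-88.2])
```

```text
top dish_centre []
top ring_centre [(array([ 0.6747, -0.4268,  0.0018]), 0.32)]
top post []
top rail_near_end [(array([ 0.4353, -0.1013,  0.0304]), 0.8)]
side dish_centre []
side ring_centre [(array([ 0.5716,  0.0275, -0.0006]), 0.88)]
side post [(array([ 0.5577, -0.096 ,  0.1285]), 0.65)]
side rail_near_end [(array([ 0.4337, -0.1007,  0.0291]), 0.61)]
t 18.25 p [ 0.5556 -0.0988  0.1238] yaw -88.21 zaxis [ 0. -0. -1.] F [ 3.27 -5.16  0.84] w 0.014
[0.006 0.002 0.019] -0.002
```

View pics/f_side.png

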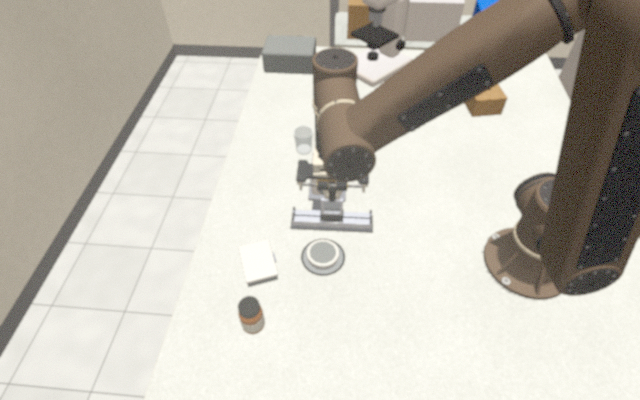

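View pics/f_w.png

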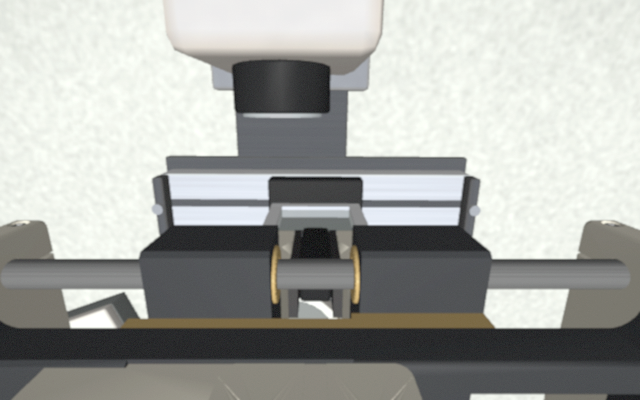

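Side view: the dish lid is at (322,252) inside the ring at (323,257); the box, jar and beaker are in place; the gripper holds the post at mid-rail. The slide sits at x=0.5556. I'll remove the remaining backward pull and let it settle.

>>> {"op": "jog_arm", "data": {
  "deltas": "0 -0.03 0 0; 0 -0.03 0 0; 0 -0.03 0 0; 0 -0.03 0 0; 0 -0.03 0 0; 0 -0.03 0 0; 0 -0.03 0 0; 0 -0.03 0 0"
}}

```text
time: 19.25
position: [0.5558, -0.0988, 0.1238]
orientation: [2.255, -2.186, -0.001]
force: [-2.5, -2.7, 4.9]
width: 0.014
```

Run:
```python
from h import *
units([(.5555,-.099,.123)],[-88.2])
im=cams.read_camera("side"); g=stretch(im[225:285,290:360])
cv2.imwrite("pics/f2.png",cv2.resize(g[:,:,::-1],None,fx=8,fy=8,interpolation=cv2.INTER_CUBIC))
k=cam("side"); print((proj("side",[[.572,.029,0],[.572,.029,.026]],k)-[290,225])*8+4)
for l in ("dish_centre","jar","slide_box","beaker"):
    print(l,[(np.round(d["centre"],4),round(d["confidence"],2)) for d in cams.spot_point(l,"side")[:1]])
```

```text
t 19.25 p [ 0.5558 -0.0988  0.1238] yaw -88.22 zaxis [-0.001 -0.    -1.   ] F [-2.54 -2.71  4.93] w 0.014
[0.005 0.008 0.02 ] -0.003
[[268.96552466 253.61486786]
 [268.84671924 212.16302973]]
dish_centre [(array([0.5701, 0.0347, 0.0128]), 0.81)]
jar [(array([ 0.7338,  0.2497, -0.001 ]), 0.83)]
slide_box [(array([ 7.505e-01,  7.150e-02, -4.000e-04]), 0.62)]
beaker [(array([ 6.777e-01, -4.215e-01,  4.000e-04]), 0.68)]
```

View pics/f2.png

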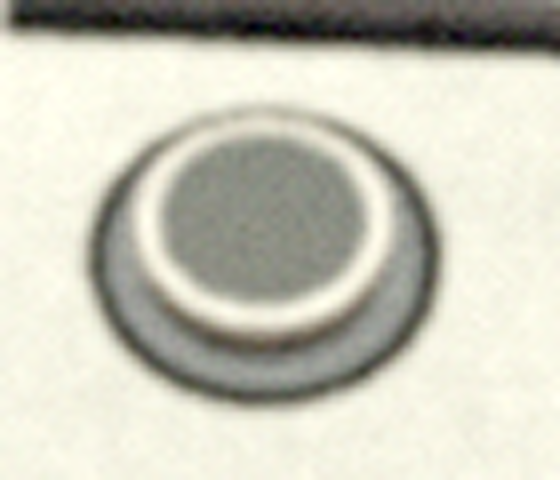

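The ring's centre is at (266,256) and the lid's at (264,218). That is a 38–39 px rise where 41 px would be perfectly centred, so the dish is about 2 mm off. Handing in.

Run:
```python
from station import bot
print(bot.sign_off())
```

```text
the job is handed in; nothing more can be done
None
```

I pushed the dish into the ring mark with two half-open fingers. I then gripped the filter slide's post and moved the slide along its rail until its ball dropped into the notch. The job was handed in at about 19.3 s with the post still gripped; `sign_off` reports no verdict.

**Last checks**
- **Dish:** the wrist-camera circle fit, taken before the fingers backed away, put it about 2 mm from the ring's centre. The final side picture gives about the same. The side network's last reading put it 5–6 mm off, a little more than the picture, but still within the 13 mm allowed.
- **Slide:** the force along the rail first drew the slide forward (+2 N), then resisted (up to −11 N), and both meet at TCP x of about 0.556 m. I eased off the extra push, which left −2.5 N along the rail. I did not see the ball itself; the notch was judged from force and position only.
- **Grip:** the opening is 14 mm, the thickness of the post. The grasp point is an estimated 6 mm above the post's centre.
- **Other objects:** the beaker, jar and slide box read within about 4 mm of where they started, which is the error of the networks.

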